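# Take the snap-tab cover off a photometer's sample well

### The job

Open the photometer's sample well: squeeze the blue snap tab on its grey cover inward towards the fixed grip opposite, only as far as it takes to let the hook go, lift the cover off, and set it down gently, upright, in the yellow tray. Feel your way and never force the cover against the housing - an unreleased hook or an overpressed tab cracks the catch - and leave the vial, the beaker and the jar where they stand.

Things in the scene. Friction and masses are not known exactly. Their poses are not given: they have to be found in the camera images.
- case: White photometer housing, fixed, 205 x 170 x 85 mm, flat top (deck) 85 mm above its origin, which lies on the bench under the centre of the sample well; x, y along the housing's sides, z up; display at its -x end. The well is a 54 (x) x 86 (y) mm opening in the deck, 40 mm deep, closed by the cover.
- catch (a point): On the deck's level at the middle of the well's +y edge. Hidden below it, a rigid catch lip holds the hook, 1 mm under it. The hook clears once the tab is in by 2 to 11 mm (varies by unit, unseen); about 2.5 mm further in the tab meets a rigid stop. Over 15 N between cover and housing in any direction (up on a caught hook, tab on the stop, sideways, down) cracks it.
- cover: Grey cover of the well, loose, about 0.12 kg: plate 70 (x) x 100 (y) x 4 mm resting on the deck, axes parallel to the housing's at the start, 2 mm side play. Origin at the centre of the plate's underside, z up. Below the plate a 50 x 82 mm skirt reaches down 17 mm; off the housing the cover stands on it.
- cover_grip (a point): Point midway between the outer faces of tab and fixed grip, tab at rest; 18 mm above the underside of the cover's plate, on its centre. Axes as the cover's. The place to pinch: close along the cover's y.
- tab_face (a point): Centre of the outer face (towards +y of the cover) of the blue snap tab, a plate 26 mm wide (x), 5 mm thick, up to 32 mm above the cover plate's underside; 28 mm from the cover's centre at rest. It moves straight in (-y of the cover) by up to 16 mm against a spring: 1.2 N to start, 0.6 N more per mm. Its hook reaches 14 mm below the plate, less than the skirt.
- grip_face (a point): Centre of the outer face (facing -y of the cover) of the fixed grey grip, a rigid plate of the cover, 26 mm wide, 5 mm thick, up to 32 mm above the plate's underside. 56 mm from the tab's outer face at rest. It does not give: pushing it moves the whole cover within its side play.
- tray: Yellow shallow tray, fixed, outside 180 x 180 x 15 mm, walls and floor 4 mm; the origin is under its centre, z up. The cover stands in it on its skirt, turned any way.
- vial: Amber vial with black cap, loose, 28 mm diameter, 50 mm tall, standing on the housing's deck on its +x part; origin at the centre of its foot. Stays there.
- beaker: Glass beaker, loose, 70 mm diameter, 90 mm tall, beyond the work; origin at the centre of its foot. Stays there.
- bottle: Amber jar, loose, 60 mm diameter, 120 mm tall, beyond the work; origin at the centre of its foot. Stays there.
Mind the look-alikes: they are no part of the job. Leave any purple look-alike of the cover alone.

How it is judged:
By the outcome, as a careful person would: the job done as asked, in the order asked, and still so for the second after the job is handed in, with the robot touching nothing.
It also fails if it takes over 64 s, if anything falls off the work surface, if the arm or the gripper's body presses on something with over 40 N, if the wrist force passes 120 N, or if a joint passes its speed limit or range.

### The arm

A 6-joint arm with a two-finger parallel gripper is mounted at the origin on the work surface. World frame = base frame: x ahead of the robot, y to its left, z up, the work surface at z = 0. Lengths are in mm, angles in rad, forces in N, time in s.
With the tool pointing down it reaches from about 325 to 775 mm from the base axis. Payload 5.5 kg.
Tool frame: the origin (TCP) lies at the very end of the fingers, on their centre line; the grasp point (between the pads) lies ctrl.grip_depth behind it (ctrl.grip_depth is the distance from the TCP to the grasp point, in mm); z points along the fingers, y is the line along which they close (so a half turn about z gives the same grasp; the last joint's range is limited). The gripper opens to 88 mm and grips with 3 to 60 N. Pads are 20 mm wide; open, the fingers measure 115 mm over their backs; the gripper's body (75 mm by 178 mm) begins 61 mm behind the grasp point.
Start: joints at [1.279, 0.091, 1.231, -0, 1.82, -0.057], TCP at [139.593, 583.55, 195.931] pointing down, gripper open.
Joint ranges: [-2.87, 2.87], [-0.86, 2.18], [0.17, 2.46], [-1.51, 4.65], [0.06, 2.69], [-2.65, 2.65]. Speed limits (rad/s): [2.57, 2.57, 3.01, 3.14, 3.14, 3.14].

### API

Orientations are given as a rotation vector (axis times angle).
In Python, from rig import ctrl gives the robot as it stands.
- The arm moves only by the tool apply_moves, never from a script. Its argument "moves" is one flat list of numbers, 7 for each row, row after row: the shift along the tool's x, y, z in cm, then the turn, a rotation vector about the tool's x, y, z in degrees, then the finger opening in cm, from 0 to 8.78. In form: [x, y, z, wx, wy, wz, claw, x, y, z, wx, wy, wz, claw, ...]. A call has 1 to 5 rows; each row shifts and turns the commanded pose from where the row before left it, along the tool's axes as they then stand; what a row does not reach is not made up. A row lasts 1/12 s, in which the tool goes at most 41.7 mm and 7.16 degrees, less where a joint would pass 70% of its speed; a pose out of reach is approached as far as the arm can. A call is refused whole if a number of a shift passes 4.17 or a number of a turn 7.16, either way. A call with a gripper value outside its range is refused whole. The fingers move at their own pace and stop on an object; the grip force is fixed at half the most. Time passes only in rows, so rows that do not move let the fingers close. It gives the time, the measured TCP pose, the force, the opening and the grip force at its end, in the units of the state.
- ctrl.get_state(): the state, without advancing time (a new reading comes with each control period).
- ctrl.camera(name): name is "scene" or "top" or "wrist"; returns the picture (480x640x3 uint8, blue, green, red); there is no depth.
- ctrl.calibration(name): a dict with "fx", "fy", "cx", "cy" (pixels), "rvec" (rotation vector, rad) and "tvec" (3), from world to camera coordinates, as OpenCV has them; the wrist camera has in their place "hand_eye" (4x4, takes a point from camera to tool coordinates, whose origin is the TCP and whose axes are the flange's). Camera axes: x right, y down, z forward; pixel columns grow to the right and rows downward; lengths in mm; the calibration is good to about 2 mm. The wrist camera is an equidistant fisheye: a pixel r from the principal point sees the ray r / f radians off the axis. A picture is of the moment at which its call begins: read the wrist's pose just before it. calibration takes no time and is no camera call.
- ctrl.sign_off(): hands the job in; it is judged then, once.
The state is a dict: "time_s": time; "joint_pos": joint angles; "qvel": joint speeds; "tau": joint torques, N m; "ee_pos": TCP position; "orientation": TCP orientation; "ft_force": force on the tool from outside, world axes, zero at the start; "torque": the same for the moment, N m; "width": opening from 0.0 (shut) to 1.0 (fully open); "finger_force": force on a finger pad.
Only numpy, scipy, OpenCV 4.12 (cv2) and the standard library are available. Lean on these libraries where they do the work, as an engineer would, in place of code of your own. Each camera call takes 0.05 s, during which the arm holds its last target. There are 200 camera calls.

## Working session

There is one attempt and no reset: what is moved stays moved. The work goes in short steps, Python scripts to look and compute and a tool call to move; the robot and the scene stay as the last step left them, time stands still between calls to the robot, and variables do not carry over. Pictures are saved under pics/ and viewed, at most 10 in all, crops included, and the job is handed in when it is done.

Besides the shell and the picture viewer there is one more tool, called as name(argument=value, ...) on one line, values as JSON. apply_moves: Moves the arm, as the interface text tells. Its arguments: {"type":"object","properties":{"moves":{"type":"array","items":{"type":"number"}}},"required":["moves"]}

```bash
mkdir -p pics
cat > h.py <<'E'
import numpy as np, cv2
from rig import ctrl
E
python3 - <<'E'
from h import *
s=ctrl.get_state(); print(s, ctrl.grip_depth)
for n in("scene","top"):
    cv2.imwrite(f"pics/{n}0.png",ctrl.camera(n)); print(n,ctrl.calibration(n))
print(ctrl.calibration("wrist"))
E
```

```text
{'time_s': 0.0, 'joint_pos': array([ 1.27933099e+00,  9.18328854e-02,  1.23187988e+00,  8.04172296e-06,
        1.81981740e+00, -5.67115241e-02]), 'qvel': array([ 0.00141176,  0.00053991, -0.00142529, -0.00010064,  0.00040874,
        0.00063522]), 'tau': array([ 1.36602517e-03, -4.46443212e+01, -4.06450975e+01,  7.00063049e-02,
        2.91751750e-02, -1.79423873e-04]), 'ee_pos': array([139.46495309, 583.1990602 , 194.82588813]), 'orientation': array([-3.67860824e-01, -3.11963413e+00,  2.99499300e-03]), 'ft_force': array([ 0.37034598, -0.02937194,  0.3020564 ]), 'torque': array([ 0.03863344, -0.00838189, -0.05524979]), 'finger_force': 0.0, 'width': 1.0004760361302445} 18.700000000000003
scene {'fx': 516.9216915187534, 'fy': 516.9216915187534, 'cx': 324.94291533494805, 'cy': 239.65245052336616, 'rvec': array([ 1.67466647,  2.1438312 , -0.63297878]), 'tvec': array([ 146.07363389, -480.41766201, 1136.03868389])}
top {'fx': 449.01943709894624, 'fy': 449.01943709894624, 'cx': 320.0190765697811, 'cy': 235.96611197529654, 'rvec': array([ 2.16995268, -2.15994765,  0.16859598]), 'tvec': array([-13.26723673, 601.0946224 , 648.57043488])}
{'fx': 371.64829954431775, 'fy': 371.64829954431775, 'cx': 324.1666206683223, 'cy': 242.8663335130736, 'hand_eye': array([[-4.78339647e-05, -9.56652124e-01, -2.91233087e-01,
         7.92799130e+01],
       [ 9.99999980e-01, -1.02167740e-04,  1.71357665e-04,
         4.23386679e-01],
       [-1.93684301e-04, -2.91233073e-01,  9.56652110e-01,
        -1.88775628e+02],
       [ 0.00000000e+00,  0.00000000e+00,  0.00000000e+00,
         1.00000000e+00]])}
```

View pics/scene0.png

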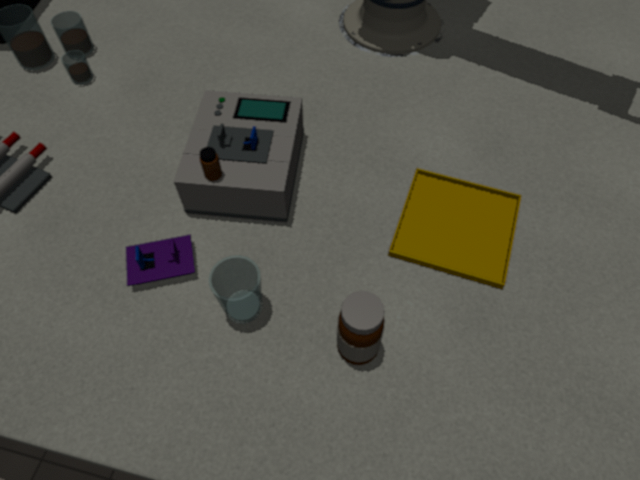

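View pics/top0.png

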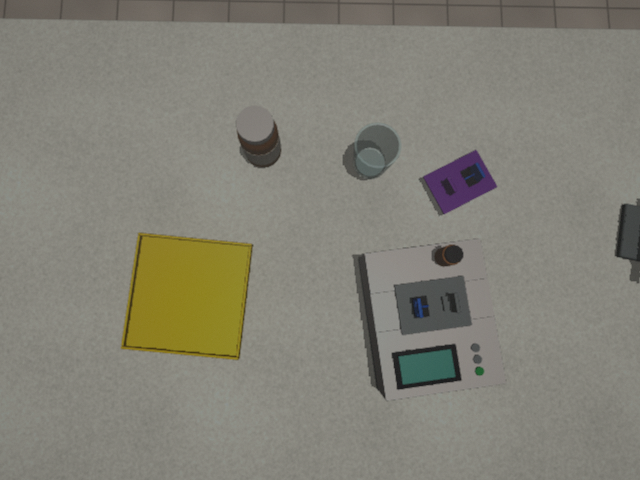

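The scene view has the robot base at the top (400,0), the photometer at (245,150) and the tray at (457,227).

Two things could be taken for the cover:
- The grey cover on the housing, top (432,304), scene (240,143).
- The purple look-alike on the bench, top (458,182), scene (160,260).

I choose the grey one on the deck and will check it in a close crop.

Run:
```python
import cv2,numpy as np
a=cv2.imread("pics/top0.png")[230:350,380:500]; b=cv2.imread("pics/scene0.png")[110:190,190:290]
a=cv2.resize(a,(480,480),interpolation=2);b=cv2.resize(b,(320*1,256),interpolation=2)
c=np.zeros((480,800,3),np.uint8);c[:,:480]=a;c[:256,480:]=b
c=np.clip(c.astype(float)*1.8,0,255).astype(np.uint8)
cv2.imwrite("pics/crop.png",c)
```

```text
(no output)
```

View pics/crop.png

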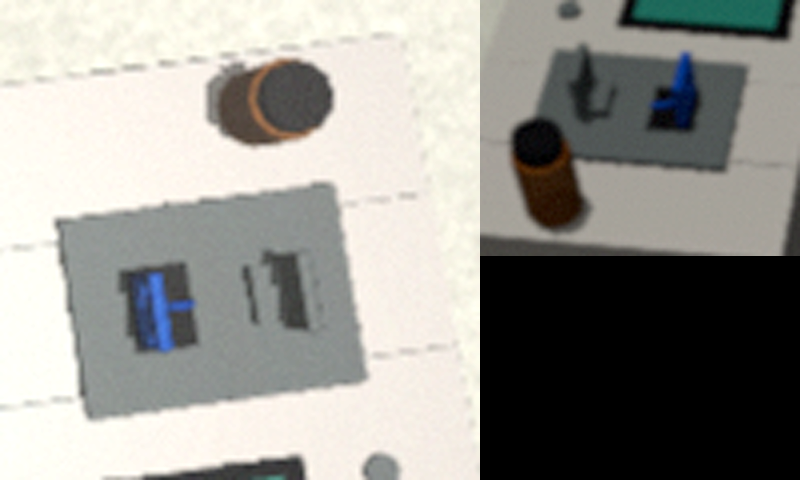

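The grey cover's plate corners in the top crop map to (394.3,284.5), (462.5,275.8), (471.8,324.5) and (402.5,334.3). The blue tab is on the left (world +y?), the grip on the right, and the vial above. In the scene view, corners are at (213.4,125.6), (273.8,130.6) and (266.6,162.5). It is the grey cover with the blue tab on the deck, as described.

```bash
cat >> h.py <<'E'
from scipy.spatial.transform import Rotation as R
def P(n):
    c=ctrl.calibration(n);K=np.array([[c['fx'],0,c['cx']],[0,c['fy'],c['cy']],[0,0,1]])
    return K@np.c_[R.from_rotvec(c['rvec']).as_matrix(),c['tvec']]
def tri(a,b):
    X=cv2.triangulatePoints(P("top"),P("scene"),np.float64(a).T,np.float64(b).T);return (X[:3]/X[3]).T
def onz(n,uv,z):
    M=P(n);H=np.c_[M[:,0],M[:,1],M[:,2]*z+M[:,3]];p=np.linalg.solve(H,np.c_[np.float64(uv),np.ones(len(uv))].T);return (p[:2]/p[2]).T
def wproj(X,s):
    c=ctrl.calibration("wrist");T=np.eye(4);T[:3,:3]=R.from_rotvec(s['orientation']).as_matrix();T[:3,3]=s['ee_pos']
    M=np.linalg.inv(T@c['hand_eye']);p=M[:3,:3]@X+M[:3,3];r=np.hypot(p[0],p[1]);th=np.arctan2(r,p[2])
    return np.array([c['cx'],c['cy']])+c['fx']*th*p[:2]/r
def wray(uv,s):
    c=ctrl.calibration("wrist");T=np.eye(4);T[:3,:3]=R.from_rotvec(s['orientation']).as_matrix();T[:3,3]=s['ee_pos']
    M=T@c['hand_eye'];d=(np.array(uv)-[c['cx'],c['cy']])/c['fx'];th=np.hypot(*d)
    return M[:3,3],M[:3,:3]@np.r_[np.sin(th)*d/th,np.cos(th)]
def wtri(obs):
    A=np.zeros((3,3));b=np.zeros(3)
    for uv,s in obs:
        o,d=wray(uv,s);Q=np.eye(3)-np.outer(d,d);A+=Q;b+=Q@o
    return np.linalg.solve(A,b)
E
python3 - <<'E'
from h import *
np.set_printoptions(precision=1,suppress=True)
print(tri([(471.75,324.5),(402.5,334.25),(394.25,284.5)],[(213.4,125.6),(273.75,130.6),(266.6,162.5)]))
c=onz("top",[(394.25,284.5),(462.5,275.75),(471.75,324.5),(402.5,334.25)],89);print(c,c.mean(0))
print(onz("top",[(140,234),(252,243),(239,358),(123,348)],15), onz("top",[(140,234),(252,243),(239,358),(123,348)],15).mean(0))
print(tri([(140,234),(252,243),(239,358),(123,348)],[(504,282),(391,254),(418,172),(521,188)]))
print(onz("top",[(443,264),(370,162)],85),onz("top",[(370,162),(262,155)],0))
E
```

```text
[[ 470.6 -222.3   83.7]
 [ 456.9 -123.7   82.9]
 [ 526.2 -113.5   84.3]]
[[ 526.4 -114. ]
 [ 539.1 -211.3]
 [ 471.2 -221.7]
 [ 457.8 -124.2]] [ 498.6 -167.8]
[[605.7 272.2]
 [592.5  96.3]
 [415.8 112. ]
 [430.6 288.2]] [511.2 192.2]
[[606.  275.1  11.4]
 [593.4 101.4   2.8]
 [413.  118.   -2.5]
 [431.6 286.8  26.2]]
[[ 555.9 -185.2]
 [ 705.   -82.4]] [[730.9 -94.2]
 [741.   85. ]]
```

```bash
cat >> h.py <<'E'
def plan(xy,z,yaw):
    """shift (tool axes, cm) and turn about tool z (deg) to TCP xy,z with tool y along +-cover y"""
    s=ctrl.get_state();M=R.from_rotvec(s['orientation']).as_matrix()
    d=M.T@(np.r_[xy,z]-s['ee_pos'])/10
    y=M.T@np.array([-np.sin(yaw),np.cos(yaw),0]);a=np.degrees(np.arctan2(-y[0],y[1]));a=(a+90)%180-90
    print("t",s['time_s'],"shift cm",d.round(2),"turn z",round(a,2),"tilt",M[:,2].round(4),"x",M[:,0].round(3),"y",M[:,1].round(3))
E
python3 - <<'E'
from h import *
plan([498.6,-167.8],200,np.radians(7.9))
E
```

```text
t 0.1 shift cm [-52.4  -64.69  -0.4 ] turn z -21.35 tilt [-5.0e-04 -1.6e-03 -1.0e+00] x [-0.973  0.233  0.   ] y [ 0.233  0.973 -0.002]
```

apply_moves(moves=[-2.6, -3.2, 0, 0, 0, 0, 8.78, -2.6, -3.2, 0, 0, 0, 0, 8.78, -2.6, -3.2, 0, 0, 0, 0, 8.78, -2.6, -3.2, 0, 0, 0, 0, 8.78, -2.6, -3.2, 0, 0, 0, 0, 8.78])

```text
time_s: 0.52
ee_pos: [229.0, 395.9, 195.2]
orientation: [-0.367, -3.12, 0.001]
ft_force: [0.9, -0.6, 1.0]
width: 1.001
finger_force: 0.0
```

apply_moves(moves=[-2.6, -3.2, 0, 0, 0, 0, 8.78, -2.6, -3.2, 0, 0, 0, 0, 8.78, -2.6, -3.2, 0, 0, 0, 0, 8.78, -2.6, -3.2, 0, 0, 0, 0, 8.78, -2.6, -3.2, 0, 0, 0, 0, 8.78])

```text
time_s: 0.93
ee_pos: [318.1, 210.0, 195.7]
orientation: [0.367, 3.12, 0.0]
ft_force: [1.0, -0.5, 0.1]
width: 1.0
finger_force: 0.0
```

apply_moves(moves=[-2.6, -3.2, 0, 0, 0, 0, 8.78, -2.6, -3.2, 0, 0, 0, 0, 8.78, -2.6, -3.2, 0, 0, 0, 0, 8.78, -2.6, -3.2, 0, 0, 0, 0, 8.78, -2.6, -3.2, 0, 0, 0, 0, 8.78])

```text
time_s: 1.35
ee_pos: [407.4, 23.9, 195.8]
orientation: [0.368, 3.12, 0.0]
ft_force: [-0.2, 1.4, -0.2]
width: 0.999
finger_force: 0.0
```

apply_moves(moves=[-2.6, -3.2, 0, 0, 0, 0, 8.78, -2.6, -3.2, 0, 0, 0, 0, 8.78, -2.6, -3.2, 0, 0, 0, 0, 8.78, -2.6, -3.2, 0, 0, 0, 0, 8.78, -2.6, -3.2, 0, 0, 0, 0, 8.78])

```text
time_s: 1.77
ee_pos: [496.7, -162.0, 195.4]
orientation: [-0.369, -3.119, -0.0]
ft_force: [-0.1, -0.1, 0.9]
width: 1.001
finger_force: 0.0
```

apply_moves(moves=[0, 0, 0, 0, 0, -7.1, 8.78, 0, 0, 0, 0, 0, -7.1, 8.78, 0, 0, 0, 0, 0, -7.1, 8.78, 0, 0, 0, 0, 0, 0, 8.78, 0, 0, 0, 0, 0, 0, 8.78])

```text
time_s: 2.18
ee_pos: [496.3, -159.8, 195.5]
orientation: [0.209, -3.134, -0.001]
ft_force: [0.6, -1.4, -0.5]
width: 0.998
finger_force: 0.0
```

Run:
```python
from h import *
plan([498.6,-167.8],200,np.radians(7.9))
s=ctrl.get_state();print(s['joint_pos'],s['ft_force'])
im=ctrl.camera("wrist");cv2.imwrite("pics/w1.png",im)
import pickle;pickle.dump(s,open("s1.p","wb"))
```

```text
t 2.1833 shift cm [-0.12 -0.82 -0.45] turn z -0.27 tilt [-7.e-04  3.e-04 -1.e+00] x [-0.991 -0.133  0.001] y [-0.133  0.991  0.   ]
[-3.76854099e-01 -1.19772767e-01  1.44034292e+00  2.80723391e-05
  1.82183350e+00 -2.08079199e+00] [ 0.5843863  -1.38248128 -0.51652361]
```

View pics/w1.png

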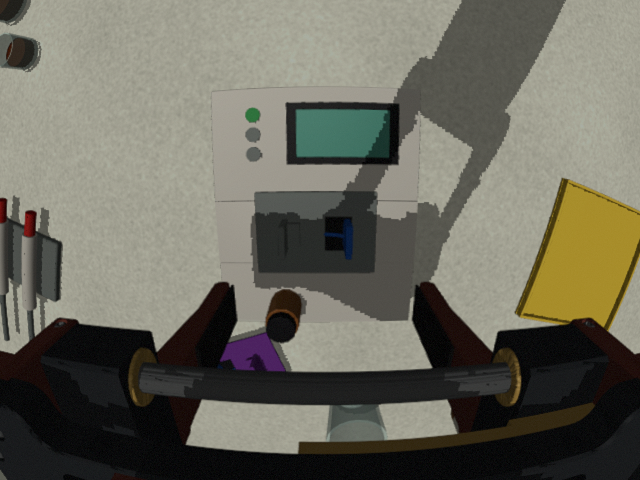

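The wrist view shows the cover plate corners at (255,192), (377,193), (375,272) and (257,271). The blue tab is at (349,238), the grip at (283,237), and the vial cap at (281,327), clear of the fingers.

Run:
```python
from h import *
import pickle
np.set_printoptions(precision=1,suppress=True)
s=pickle.load(open("s1.p","rb"))
pts=[]
for uv in [(255,192),(377,193),(375,272),(257,271)]:
    o,d=wray(uv,s);pts.append((o+d*(89-o[2])/d[2])[:2])
pts=np.array(pts);print(pts,pts.mean(0))
y=pts[1]-pts[0]+pts[2]-pts[3];print("y ang",np.degrees(np.arctan2(-y[0],y[1])),np.linalg.norm(y)/2)
x=pts[3]-pts[0]+pts[2]-pts[1];print("x ang",np.degrees(np.arctan2(x[1],x[0])),np.linalg.norm(x)/2)
im=cv2.imread("pics/w1.png").astype(int);m=(im[...,0]>im[...,1]+30)&(im[...,0]>im[...,2]+40)
m[:190]=0;m[280:]=0;m[:,:300]=0;m[:,390:]=0
yy,xx=np.nonzero(m)
for r in range(yy.min(),yy.max()+1): print(r,xx[yy==r].min(),xx[yy==r].max(),end="; ")
```

```text
[[ 471.5 -219.6]
 [ 459.4 -121.5]
 [ 526.9 -111.5]
 [ 539.6 -212.2]] [ 499.4 -166.2]
y ang 7.093838070991138 100.13596567622163
x ang 7.2874131142005885 68.34278764258109
227 346 351; 228 346 350; 229 346 351; 230 346 351; 231 346 351; 232 346 351; 233 347 351; 234 325 351; 235 332 351; 236 341 351; 237 346 351; 238 346 351; 239 346 351; 240 346 351; 241 346 351; 242 346 351; 243 347 350; 244 346 351; 245 346 351; 246 346 351; 247 346 350; 248 346 350; 249 347 351; 250 347 351; 251 346 350; 252 346 351; 253 346 350; 254 346 350; 255 346 350; 256 346 350; 257 346 350; 258 346 350;
```

apply_moves(moves=[-0.18, -0.72, 1.8, 0, 0, 0, 8.78, 0, 0, 1.8, 0, 0, 0, 8.78, 0, 0, 1.8, 0, 0, 0, 8.78, 0, 0, 0, 0, 0, 0, 8.78, 0, 0, 0, 0, 0, 0, 8.78])

```text
time_s: 2.65
ee_pos: [498.6, -166.3, 141.2]
orientation: [0.212, -3.132, -0.001]
ft_force: [0.6, 0.3, 0.5]
width: 1.001
finger_force: 0.0
```

Run:
```python
from h import *
import pickle
np.set_printoptions(precision=1,suppress=True)
plan([499,-167],140,np.radians(7.4))
s=ctrl.get_state();im=ctrl.camera("wrist");cv2.imwrite("pics/w2.png",im);pickle.dump(s,open("s2.p","wb"))
c=im[150:330,180:460];cv2.imwrite("pics/w2c.png",cv2.resize(np.clip(c*1.6,0,255).astype(np.uint8),(784,504),interpolation=2))
s1=pickle.load(open("s1.p","rb"))
for X in ([499,-167,117],):print(wproj(np.array(X,float),s))
print(ctrl.get_state()['time_s'])
```

```text
t 2.65 shift cm [-0.  -0.1  0.1] turn z 0.35 tilt [-0.  0. -1.] x [-1.  -0.1  0. ] y [-0.1  1.   0. ]
[322.7 265.9]
2.7
```

View pics/w2c.png

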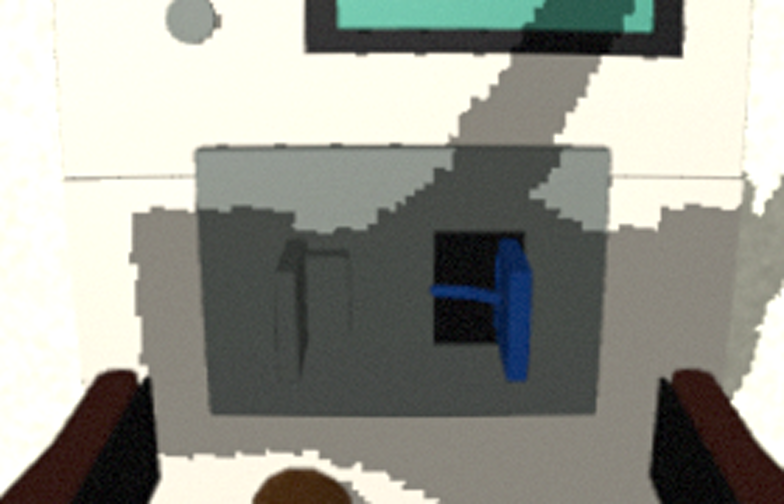

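The crop shows the plate corners at full-image (250.4,203.6), (397.5,202.9), (393.2,297.9) and (255.7,297.5). The blue tab's top outer corner is at (368.2,285.7), the grip's at (278.9,285.7). It is the grey cover, with the fingers on either side of it along y.

Run:
```python
from h import *
import pickle
np.set_printoptions(precision=1,suppress=True)
s1=pickle.load(open("s1.p","rb"));s=pickle.load(open("s2.p","rb"))
a=[(255,192),(377,193),(375,272),(257,271)];b=[(250.4,203.6),(397.5,202.9),(393.2,297.9),(255.7,297.5)]
pts=[]
for u,v in zip(a,b):
    o,d=wray(v,s);pts.append((o+d*(89-o[2])/d[2])[:2]);print(wtri([(u,s1),(v,s)]),pts[-1])
pts=np.array(pts);print(pts.mean(0))
y=pts[1]-pts[0]+pts[2]-pts[3];print("y ang",np.degrees(np.arctan2(-y[0],y[1])),np.linalg.norm(y)/2)
print("tab",wtri([((351.2,259),s1),((368.2,285.7),s)]))
q=[]
for v in [(368.2,285.7),(278.9,285.7),(369.6,245.7),(278.9,246.4)]:
    o,d=wray(v,s);q.append((o+d*(117-o[2])/d[2])[:2])
q=np.array(q);print(q,q.mean(0),np.linalg.norm(q[0]-q[1]),np.linalg.norm(q[0]-q[2]))
c=q.mean(0);
for z in (117,89):print(wproj(np.r_[c,z],s))
plan(q.mean(0),93,np.radians(7.4))
```

```text
[ 468.3 -216.4  106.9] [ 472.2 -219.4]
[ 460.9 -119.3   76. ] [ 458.5 -122.2]
[ 526.9 -111.8   89.4] [ 527.2 -111.8]
[ 535.2 -209.9   99.3] [ 540.3 -210.4]
[ 499.5 -165.9]
y ang 7.766205136078213 98.85207299129681
tab [ 507.8 -137.4  118.7]
[[ 508.4 -137. ]
 [ 515.9 -192.4]
 [ 482.4 -140.7]
 [ 490.2 -194.9]] [ 499.2 -166.2] 55.96905044393366 26.262161934024707
[323.9 266.4]
[323.9 252.1]
t 2.7 shift cm [-0.  0.  5.] turn z 0.38 tilt [ 0. -0. -1.] x [-1.  -0.1 -0. ] y [-0.1  1.  -0. ]
```

apply_moves(moves=[0, 0, 1.6, 0, 0, 0, 8.78, 0, 0, 1.6, 0, 0, 0, 8.78, 0, 0, 1.2, 0, 0, 0, 7.5, 0, 0, 0, 0, 0, 0, 6.6, 0, 0, 0, 0, 0, 0, 6.6])

```text
time_s: 3.12
ee_pos: [499.2, -166.7, 98.4]
orientation: [0.215, -3.134, -0.0]
ft_force: [0.6, -0.1, -0.2]
width: 0.809
finger_force: 0.0
```

Run:
```python
from h import *
plan([499.2,-166.2],93,np.radians(7.5));s=ctrl.get_state();print(s['ee_pos'],s['width']*88,s['ft_force'])
```

```text
t 3.1167 shift cm [-0.01  0.05  0.54] turn z 0.33 tilt [-1.e-04  0.e+00 -1.e+00] x [-0.991 -0.136  0.   ] y [-0.136  0.991  0.   ]
[ 499.18338804 -166.66765439   98.3663683 ] 71.22992490511889 [ 0.59240028 -0.1270346  -0.23431388]
```

apply_moves(moves=[0, 0.05, 0.4, 0, 0, 0, 6.3, 0, 0, 0, 0, 0, 0, 6.0, 0, 0, 0, 0, 0, 0, 5.8, 0, 0, 0, 0, 0, 0, 5.8, 0, 0, 0, 0, 0, 0, 5.8])

```text
time_s: 3.53
ee_pos: [499.3, -166.4, 94.4]
orientation: [-0.215, 3.134, -0.001]
ft_force: [0.3, -0.1, 0.8]
width: 0.66
finger_force: 0.0
```

apply_moves(moves=[0, 0, 0, 0, 0, 0, 5.7, 0, 0, 0, 0, 0, 0, 5.65, 0, 0, 0, 0, 0, 0, 5.6, 0, 0, 0, 0, 0, 0, 5.6, 0, 0, 0, 0, 0, 0, 5.6])

```text
time_s: 3.95
ee_pos: [499.1, -166.3, 93.9]
orientation: [0.215, -3.134, 0.0]
ft_force: [0.0, 0.1, -0.4]
width: 0.638
finger_force: 0.0
```

apply_moves(moves=[0, -0.03, 0, 0, 0, 0, 5.55, 0, -0.02, 0, 0, 0, 0, 5.5, 0, 0, 0, 0, 0, 0, 5.5, 0, 0, 0, 0, 0, 0, 5.5, 0, 0, 0, 0, 0, 0, 5.5])

```text
time_s: 4.37
ee_pos: [499.2, -166.8, 93.9]
orientation: [0.215, -3.134, -0.0]
ft_force: [0.4, -0.7, -0.3]
width: 0.623
finger_force: 0.0
```

apply_moves(moves=[0, -0.03, 0, 0, 0, 0, 5.45, 0, -0.02, 0, 0, 0, 0, 5.4, 0, 0, 0, 0, 0, 0, 5.4, 0, 0, 0, 0, 0, 0, 5.4, 0, 0, 0, 0, 0, 0, 5.4])

```text
time_s: 4.78
ee_pos: [499.3, -167.2, 93.9]
orientation: [0.215, -3.134, -0.0]
ft_force: [0.3, -0.6, 1.0]
width: 0.612
finger_force: 0.0
```

apply_moves(moves=[0, 0, 0, 0, 0, 0, 5.35, 0, 0, 0, 0, 0, 0, 5.3, 0, 0, 0, 0, 0, 0, 5.3, 0, 0, 0, 0, 0, 0, 5.3, 0, 0, 0, 0, 0, 0, 5.3])

```text
time_s: 5.2
ee_pos: [499.3, -167.2, 93.9]
orientation: [0.215, -3.134, 0.0]
ft_force: [-0.1, -0.3, 0.0]
width: 0.604
finger_force: 0.0
```

Run:
```python
from h import *
s=ctrl.get_state();print(s)
im=ctrl.camera("wrist");cv2.imwrite("pics/w3.png",im)
c=im[200:380,200:440];cv2.imwrite("pics/w3c.png",cv2.resize(np.clip(c*2.,0,255).astype(np.uint8),(800,600),interpolation=2))
```

```text
{'time_s': 5.2, 'joint_pos': array([-3.87834507e-01, -1.03356035e-01,  1.60458015e+00, -2.92379237e-05,
        1.64037320e+00, -2.09561464e+00]), 'qvel': array([-0.00201806, -0.00163178, -0.00079822,  0.00028763,  0.0007226 ,
        0.00097995]), 'tau': array([-1.31568311e-03, -3.60277390e+01, -4.05216837e+01, -4.96825122e-02,
        5.60344860e-02,  6.93703646e-05]), 'ee_pos': array([ 499.27102049, -167.24916404,   93.9267885 ]), 'orientation': array([ 2.15001113e-01, -3.13420993e+00,  3.79007357e-05]), 'ft_force': array([-0.11577356, -0.33074723,  0.03306271]), 'torque': array([-0.00563904, -0.06067045, -0.01760295]), 'finger_force': 0.0, 'width': 0.6038730025099662}
```

View pics/w3c.png

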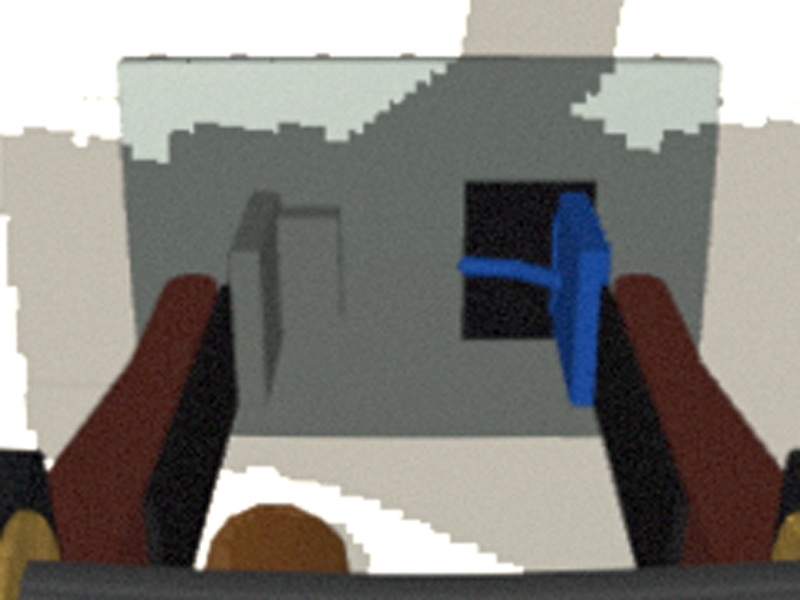

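The wrist crop shows both pads next to the grip (235,300) and the blue tab (600,300), about centred and roughly touching. No force is felt yet, so I go on in 1 mm steps.

apply_moves(moves=[0, 0, 0, 0, 0, 0, 5.25, 0, 0, 0, 0, 0, 0, 5.2, 0, 0, 0, 0, 0, 0, 5.2, 0, 0, 0, 0, 0, 0, 5.2, 0, 0, 0, 0, 0, 0, 5.2])

```text
time_s: 5.67
ee_pos: [499.3, -167.2, 93.9]
orientation: [0.215, -3.134, -0.0]
ft_force: [0.3, 0.6, -0.5]
width: 0.591
finger_force: 0.0
```

apply_moves(moves=[0, 0, 0, 0, 0, 0, 5.15, 0, 0, 0, 0, 0, 0, 5.1, 0, 0, 0, 0, 0, 0, 5.1, 0, 0, 0, 0, 0, 0, 5.1, 0, 0, 0, 0, 0, 0, 5.1])

```text
time_s: 6.08
ee_pos: [499.3, -167.3, 93.9]
orientation: [0.215, -3.134, -0.0]
ft_force: [0.1, 0.5, -0.2]
width: 0.578
finger_force: 0.0
```

```bash
cat >> h.py <<'E'
def meas(im):
    """columns: tab outer (rows 300-320), tab at all; printed for comparing"""
    i=im.astype(int);m=(i[...,0]>i[...,1]+25)&(i[...,0]>i[...,2]+30);m[:200]=0;m[330:]=0;m[:,:310]=0;m[:,:][:,420:]=0
    out=[]
    for r in (280,290,300,310,315):
        x=np.nonzero(m[r])[0]; out.append((r,x.min(),x.max()) if len(x) else (r,))
    return out
E
python3 - <<'E'
from h import *
a=cv2.imread("pics/w3.png");b=ctrl.camera("wrist");cv2.imwrite("pics/w4.png",b)
print(meas(a));print(meas(b))
p=lambda im:[cv2.resize(im[r:r+1,200:440],None,fx=1,fy=1)[0].sum(1)[[*range(30,60)]].tolist() for r in (300,)]
print(p(a));print(p(b))
print(cv2.phaseCorrelate(a[210:260,225:260].mean(2),b[210:260,225:260].mean(2)),cv2.phaseCorrelate(a[210:235,230:430].mean(2),b[210:235,230:430].mean(2)))
c=b[200:380,200:440];cv2.imwrite("pics/w4c.png",cv2.resize(np.clip(c*2.,0,255).astype(np.uint8),(800,600),interpolation=2))
E
```

```text
[(280, np.int64(338), np.int64(382)), (290, np.int64(365), np.int64(379)), (300, np.int64(368), np.int64(378)), (310, np.int64(371), np.int64(378)), (315, np.int64(371), np.int64(377))]
[(280, np.int64(338), np.int64(382)), (290, np.int64(365), np.int64(377)), (300, np.int64(368), np.int64(376)), (310, np.int64(370), np.int64(376)), (315, np.int64(370), np.int64(375))]
[[280, 276, 278, 278, 279, 280, 279, 281, 280, 276, 239, 166, 123, 73, 65, 70, 61, 78, 66, 63, 59, 63, 70, 69, 68, 52, 56, 58, 68, 62]]
[[281, 281, 278, 278, 280, 280, 281, 279, 279, 275, 237, 176, 155, 143, 121, 88, 70, 68, 69, 71, 56, 72, 71, 74, 68, 65, 64, 74, 72, 72]]
((0.029645806251149764, 0.10514074346972535), 0.9059460509471564) ((-0.059624217565215076, 0.5142234939467301), 0.9899259212323491)
```

View pics/w4c.png

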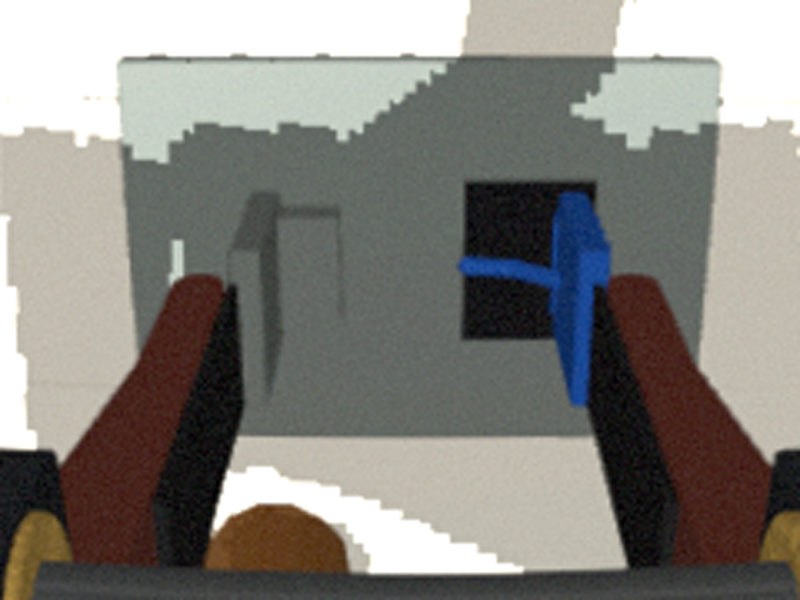

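The tab has not moved and the cover stands where it was. The pads at (605,300) and (230,300) are still just short of contact or occluded. I project their expected places.

Run:
```python
from h import *
np.set_printoptions(precision=1,suppress=True)
s=ctrl.get_state();M=R.from_rotvec(s['orientation']).as_matrix();C=np.array([499.2,-166.2,0])
f=lambda p:(wproj(p,s)-[200,200])*3.333
for z in(94,117):
  print("pad R near/far",z,[f(np.array([*s['ee_pos'][:2],z])+M@np.array([sx,w/2,0])) for sx in(10,-10) for w in(51,56)])
  print("tab outer near/far",z,[f(C+[0,0,z]+M@np.array([sx,28,0])) for sx in(13,-13)])
  print("grip outer near/far",z,[f(C+[0,0,z]+M@np.array([sx,-28,0])) for sx in(13,-13)])
  print("pad L near/far",z,[f(np.array([*s['ee_pos'][:2],z])+M@np.array([sx,-w/2,0])) for sx in(10,-10) for w in(51,56)])
```

```text
pad R near/far 94 [array([569.7, 211.7]), array([584.8, 211.6]), array([564.4, 322.7]), array([579.1, 322.5])]
tab outer near/far 94 [array([591.9, 194.6]), array([584.2, 338.8])]
grip outer near/far 94 [array([247.2, 194.7]), array([254.5, 339. ])]
pad L near/far 94 [array([256.9, 211.7]), array([241.7, 211.6]), array([262.2, 322.8]), array([247.5, 322.6])]
pad R near/far 117 [array([588.3, 265.8]), array([605.2, 265.7]), array([581.2, 386.8]), array([597.4, 386.5])]
tab outer near/far 117 [array([613.3, 247. ]), array([602.9, 404. ])]
grip outer near/far 117 [array([227.3, 247.2]), array([237. , 404.3])]
pad L near/far 117 [array([238.2, 265.9]), array([221.3, 265.7]), array([245.3, 386.9]), array([229.1, 386.6])]
```

Run:
```python
from h import *
s=ctrl.get_state();im=ctrl.camera("scene");M=R.from_rotvec(s['orientation']).as_matrix()
c0=[190,70];k=6
c=cv2.resize(np.clip(im[c0[1]:c0[1]+100,c0[0]:c0[0]+130]*1.6,0,255).astype(np.uint8),None,fx=k,fy=k,interpolation=2)
def pr(X,col):
    p=P("scene")@np.r_[X,1];p=p[:2]/p[2];q=tuple(((p-c0+.5)*k).astype(int).tolist());cv2.circle(c,q,3,col,-1);print(p)
for w in(-25.5,25.5): pr(s['ee_pos']+M@[0,w,0],(0,0,255));pr(s['ee_pos']+M@[0,w,-28],(0,255,255))
for w in(-28,28): pr(np.array([499.2,-166.2,117])+M@[0,w,0],(0,255,0))
cv2.imwrite("pics/sc.png",c)
```

```text
[222.15158219 138.27058449]
[219.08249988 125.39620521]
[253.91520081 140.7944383 ]
[251.77816938 127.9456091 ]
[218.69603103 127.67811813]
[254.41991808 130.4733459 ]
```

View pics/sc.png

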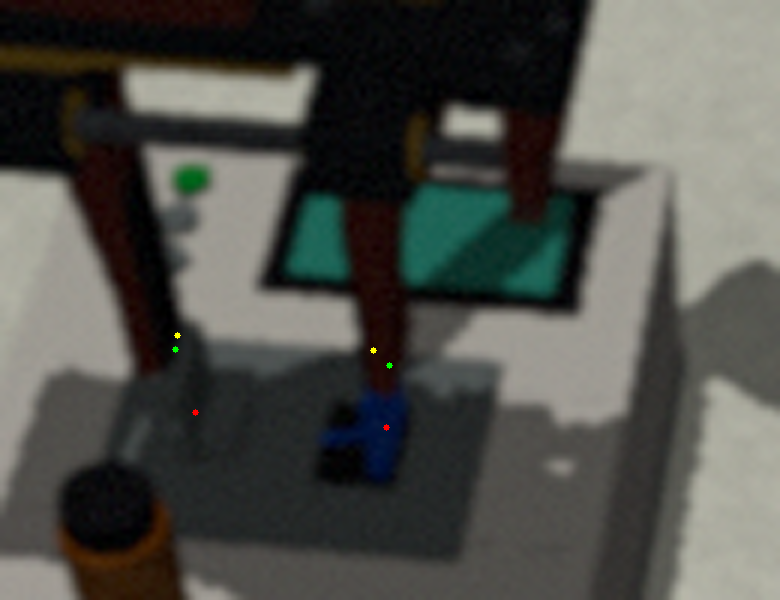

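The scene crop shows the right finger ending on top of the blue tab (385,390) and the left at (150,375). The red dots, where the TCP should put the tips, are lower. So the fingers seem to end above the tab. I work out the tip depth in the tool frame from the wrist pictures.

Run:
```python
from h import *
np.set_printoptions(precision=1,suppress=True)
T0={'orientation':np.zeros(3),'ee_pos':np.zeros(3)}
for n,a,b,w in (("w1",(416,285),(235,285),88),("w2",(415.5,285.5),(234,285.5),88),("w3",(383.5,285.5),(266,285.5),53.1),("w4",(381.5,285.5),(268.4,285.5),50.9)):
    o,d=wray(a,T0);o2,d2=wray(b,T0);t=w/abs(d[1]/d[2]-d2[1]/d2[2])
    print(n,o+d/d[2]*t,o2+d2/d2[2]*t)
c=P("scene");print("scene cam",-np.linalg.solve(c[:,:3],c[:,3]))
c=P("top");print("top cam",-np.linalg.solve(c[:,:3],c[:,3]))
```

```text
w1 [  8.2  44.8 -26.1] [  8.3 -43.2 -26.1]
w2 [  8.2  44.4 -26.6] [  8.2 -43.6 -26.6]
w3 [ 12.4  26.9 -35.8] [ 12.5 -26.2 -35.8]
w4 [ 12.7  25.9 -36.3] [ 12.7 -25.  -36.3]
scene cam [1024.4  106.5  694.3]
top cam [511.2   6.1 721.6]
```

apply_moves(moves=[0, 0, 0, 0, 0, 0, 5.8, 0, 0, 0, 0, 0, 0, 6.4, 0, 0, 0, 0, 0, 0, 6.8, 0, 0, 0, 0, 0, 0, 6.8, 0, 0, 0, 0, 0, 0, 6.8])

```text
time_s: 6.6
ee_pos: [499.3, -167.3, 94.0]
orientation: [-0.215, 3.134, -0.0]
ft_force: [-0.1, -0.1, -0.1]
width: 0.77
finger_force: 0.0
```

apply_moves(moves=[0, 0.09, 0.4, 0, 0, 0, 6.8, 0, 0, 0.4, 0, 0, 0, 6.8, 0, 0, 0.4, 0, 0, 0, 6.8, 0, 0, 0, 0, 0, 0, 6.8, 0, 0, 0, 0, 0, 0, 6.8])

```text
time_s: 7.02
ee_pos: [498.8, -166.2, 81.3]
orientation: [0.215, -3.133, -0.001]
ft_force: [0.6, 0.0, -0.2]
width: 0.771
finger_force: 0.0
```

apply_moves(moves=[0, 0, 0.2, 0, 0, 0, 6.8, 0, 0, 0.2, 0, 0, 0, 6.8, 0, 0, 0.2, 0, 0, 0, 6.8, 0, 0, 0, 0, 0, 0, 6.8, 0, 0, 0, 0, 0, 0, 6.8])

```text
time_s: 7.43
ee_pos: [499.0, -166.3, 75.8]
orientation: [0.215, -3.134, -0.0]
ft_force: [-0.5, -0.2, 0.6]
width: 0.774
finger_force: 0.0
```

Run:
```python
from h import *
im=ctrl.camera("wrist");cv2.imwrite("pics/w5.png",im);s=ctrl.get_state();print(s['ee_pos'],s['ft_force'],s['width'])
c=im[200:380,200:440];cv2.imwrite("pics/w5c.png",cv2.resize(np.clip(c*2.,0,255).astype(np.uint8),(800,600),interpolation=2))
```

```text
[ 499.13410623 -166.35556359   75.89921051] [ 0.61085955 -0.1998317  -0.77671737] 0.7764734898821336
```

View pics/w5c.png

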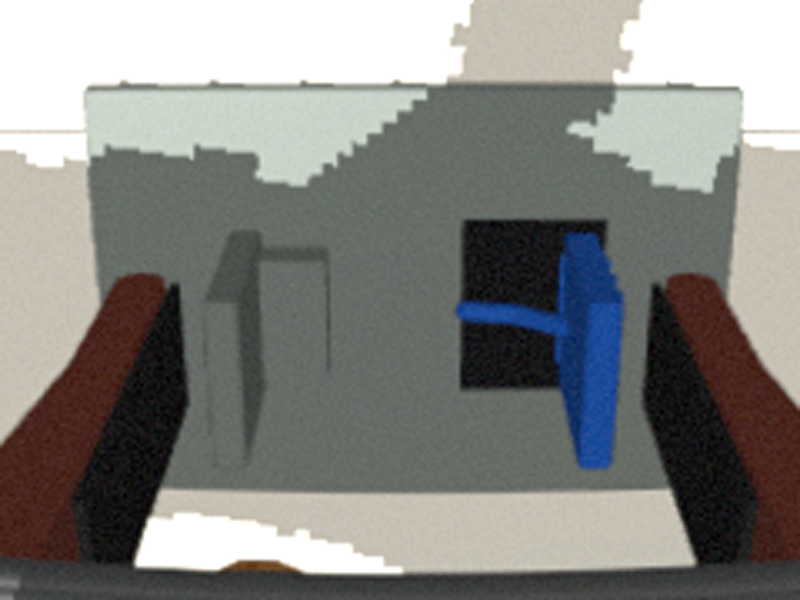

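The tips are now beside the tab (R at 652,285, L at 180,285) with no contact, although the reported TCP is 76. So the real finger ends sit about 27 mm behind the reported TCP. I go 5 mm lower, then close gently.

apply_moves(moves=[0, 0, 0.2, 0, 0, 0, 6.8, 0, 0, 0.2, 0, 0, 0, 6.5, 0, 0, 0.1, 0, 0, 0, 6.2, 0, 0, 0, 0, 0, 0, 5.9, 0, 0, 0, 0, 0, 0, 5.8])

```text
time_s: 7.9
ee_pos: [499.1, -166.3, 70.8]
orientation: [0.215, -3.134, -0.0]
ft_force: [-0.9, 0.6, 0.4]
width: 0.669
finger_force: 0.0
```

apply_moves(moves=[0, 0, 0, 0, 0, 0, 5.75, 0, 0, 0, 0, 0, 0, 5.7, 0, 0, 0, 0, 0, 0, 5.65, 0, 0, 0, 0, 0, 0, 5.6, 0, 0, 0, 0, 0, 0, 5.6])

```text
time_s: 8.32
ee_pos: [499.2, -166.5, 71.0]
orientation: [-0.215, 3.134, -0.001]
ft_force: [0.6, -1.9, 1.1]
width: 0.638
finger_force: 0.5
```

apply_moves(moves=[0, 0, 0, 0, 0, 0, 5.55, 0, 0, 0, 0, 0, 0, 5.5, 0, 0, 0, 0, 0, 0, 5.5, 0, 0, 0, 0, 0, 0, 5.5, 0, 0, 0, 0, 0, 0, 5.5])

```text
time_s: 8.73
ee_pos: [499.2, -166.5, 71.0]
orientation: [-0.215, 3.134, -0.0]
ft_force: [0.1, -2.0, 0.4]
width: 0.63
finger_force: 2.3
```

apply_moves(moves=[0, -0.03, 0, 0, 0, 0, 5.45, 0, -0.05, 0, 0, 0, 0, 5.4, 0, 0, 0, 0, 0, 0, 5.4, 0, 0, 0, 0, 0, 0, 5.4, 0, 0, 0, 0, 0, 0, 5.4])

```text
time_s: 9.15
ee_pos: [499.2, -166.9, 71.0]
orientation: [0.215, -3.134, -0.001]
ft_force: [-0.4, 1.4, 1.4]
width: 0.614
finger_force: 1.7
```

apply_moves(moves=[0, -0.03, 0, 0, 0, 0, 5.34, 0, 0, 0, 0, 0, 0, 5.34, 0, 0, -0.1, 0, 0, 0, 5.34, 0, 0, -0.1, 0, 0, 0, 5.34, 0, 0, 0, 0, 0, 0, 5.34])

```text
time_s: 9.57
ee_pos: [499.0, -167.4, 72.3]
orientation: [0.215, -3.133, -0.0]
ft_force: [-0.3, 0.8, -1.2]
width: 0.611
finger_force: 3.0
```

apply_moves(moves=[0, 0, 0, 0, 0, 0, 5.34, 0, 0, 0, 0, 0, 0, 5.34, 0, 0, 0, 0, 0, 0, 5.34])

```text
time_s: 9.82
ee_pos: [499.0, -167.4, 72.4]
orientation: [0.215, -3.133, -0.0]
ft_force: [0.2, -0.1, -4.1]
width: 0.607
finger_force: 3.0
```

Caught: 4 N down and the lift stalled. I lower back, squeeze 1 mm more and test again.

apply_moves(moves=[0, -0.02, 0.2, 0, 0, 0, 5.29, 0, -0.03, 0, 0, 0, 0, 5.24, 0, 0, 0, 0, 0, 0, 5.24, 0, 0, 0, 0, 0, 0, 5.24, 0, 0, 0, 0, 0, 0, 5.24])

```text
time_s: 10.23
ee_pos: [499.4, -168.0, 71.1]
orientation: [-0.215, 3.134, -0.0]
ft_force: [0.2, 0.3, -1.4]
width: 0.596
finger_force: 3.3
```

apply_moves(moves=[0, 0, -0.1, 0, 0, 0, 5.24, 0, 0, -0.1, 0, 0, 0, 5.24, 0, 0, 0, 0, 0, 0, 5.24, 0, 0, 0, 0, 0, 0, 5.24, 0, 0, 0, 0, 0, 0, 5.24])

```text
time_s: 10.65
ee_pos: [499.1, -167.7, 72.6]
orientation: [0.215, -3.134, -0.001]
ft_force: [-0.5, 2.1, -3.7]
width: 0.598
finger_force: 4.0
```

apply_moves(moves=[0, -0.02, 0.2, 0, 0, 0, 5.19, 0, -0.02, 0, 0, 0, 0, 5.14, 0, 0, 0, 0, 0, 0, 5.14, 0, 0, 0, 0, 0, 0, 5.14, 0, 0, 0, 0, 0, 0, 5.14])

```text
time_s: 11.07
ee_pos: [499.5, -168.5, 71.2]
orientation: [-0.215, 3.134, -0.001]
ft_force: [-0.7, -0.2, -1.4]
width: 0.586
finger_force: 3.9
```

apply_moves(moves=[0, 0, -0.1, 0, 0, 0, 5.14, 0, 0, -0.1, 0, 0, 0, 5.14, 0, 0, 0, 0, 0, 0, 5.14, 0, 0, 0, 0, 0, 0, 5.14, 0, 0, 0, 0, 0, 0, 5.14])

```text
time_s: 11.48
ee_pos: [499.3, -168.2, 72.6]
orientation: [0.215, -3.134, -0.001]
ft_force: [-0.0, 0.7, -5.3]
width: 0.586
finger_force: 4.3
```

apply_moves(moves=[0, -0.02, 0.2, 0, 0, 0, 5.09, 0, -0.03, 0, 0, 0, 0, 5.04, 0, 0, 0, 0, 0, 0, 5.04, 0, 0, 0, 0, 0, 0, 5.04, 0, 0, 0, 0, 0, 0, 5.04])

```text
time_s: 11.9
ee_pos: [499.6, -169.0, 71.2]
orientation: [-0.215, 3.134, -0.001]
ft_force: [-0.4, -0.5, -0.9]
width: 0.573
finger_force: 4.5
```

apply_moves(moves=[0, 0, -0.1, 0, 0, 0, 5.04, 0, 0, -0.1, 0, 0, 0, 5.04, 0, 0, 0, 0, 0, 0, 5.04, 0, 0, 0, 0, 0, 0, 5.04, 0, 0, 0, 0, 0, 0, 5.04])

```text
time_s: 12.32
ee_pos: [499.3, -168.7, 72.6]
orientation: [0.215, -3.134, -0.001]
ft_force: [-0.6, 0.6, -4.3]
width: 0.576
finger_force: 4.7
```

apply_moves(moves=[0, -0.02, 0.2, 0, 0, 0, 4.99, 0, -0.03, 0, 0, 0, 0, 4.94, 0, 0, 0, 0, 0, 0, 4.94, 0, 0, 0, 0, 0, 0, 4.94, 0, 0, 0, 0, 0, 0, 4.94])

```text
time_s: 12.73
ee_pos: [499.7, -169.5, 71.2]
orientation: [-0.215, 3.134, -0.001]
ft_force: [0.0, -0.9, -1.8]
width: 0.564
finger_force: 5.1
```

apply_moves(moves=[0, 0, -0.1, 0, 0, 0, 4.94, 0, 0, -0.1, 0, 0, 0, 4.94, 0, 0, 0, 0, 0, 0, 4.94, 0, 0, 0, 0, 0, 0, 4.94, 0, 0, 0, 0, 0, 0, 4.94])

```text
time_s: 13.15
ee_pos: [499.6, -169.4, 73.0]
orientation: [-0.215, 3.134, -0.0]
ft_force: [0.4, -0.4, -0.4]
width: 0.561
finger_force: 4.9
```

Free: the tool followed to 73.0 with almost no load. I lift slowly.

apply_moves(moves=[0, 0, -0.1, 0, 0, 0, 4.94, 0, 0, -0.1, 0, 0, 0, 4.94, 0, 0, 0, 0, 0, 0, 4.94, 0, 0, 0, 0, 0, 0, 4.94, 0, 0, 0, 0, 0, 0, 4.94])

```text
time_s: 13.57
ee_pos: [499.6, -169.4, 75.1]
orientation: [-0.215, 3.134, -0.0]
ft_force: [-0.3, -0.4, -1.5]
width: 0.562
finger_force: 4.7
```

apply_moves(moves=[0, 0, -0.3, 0, 0, 0, 4.94, 0, 0, -0.3, 0, 0, 0, 4.94, 0, 0, 0, 0, 0, 0, 4.94, 0, 0, 0, 0, 0, 0, 4.94, 0, 0, 0, 0, 0, 0, 4.94])

```text
time_s: 13.98
ee_pos: [499.6, -169.2, 81.0]
orientation: [-0.215, 3.134, 0.0]
ft_force: [-0.1, -0.1, -0.8]
width: 0.563
finger_force: 5.0
```

apply_moves(moves=[0, 0, -0.4, 0, 0, 0, 4.94, 0, 0, -0.5, 0, 0, 0, 4.94, 0, 0, -0.5, 0, 0, 0, 4.94, 0, 0, -0.5, 0, 0, 0, 4.94, 0, 0, 0, 0, 0, 0, 4.94])

```text
time_s: 14.4
ee_pos: [500.3, -169.6, 101.8]
orientation: [-0.215, 3.132, -0.002]
ft_force: [-0.3, 0.1, -1.1]
width: 0.566
finger_force: 5.0
```

Run:
```python
from h import *
s=ctrl.get_state();im=ctrl.camera("wrist");cv2.imwrite("pics/w6.png",im);print(s['ee_pos'],s['ft_force'],s['finger_force'],s['width'])
plan([511,192],95,np.radians(7.5))
c=im[150:390,160:480];cv2.imwrite("pics/w6c.png",cv2.resize(np.clip(c*1.7,0,255).astype(np.uint8),(800,600),interpolation=2))
```

```text
[ 500.29366746 -169.62519875  101.81465849] [-0.31932164  0.12922183 -1.14715234] 5.043654218316078 0.5660782928668567
t 14.45 shift cm [-6.02 35.67  0.59] turn z 0.35 tilt [ 1.8e-03 -7.0e-04 -1.0e+00] x [-0.991 -0.137 -0.002] y [-0.137  0.991 -0.001]
```

View pics/w6c.png

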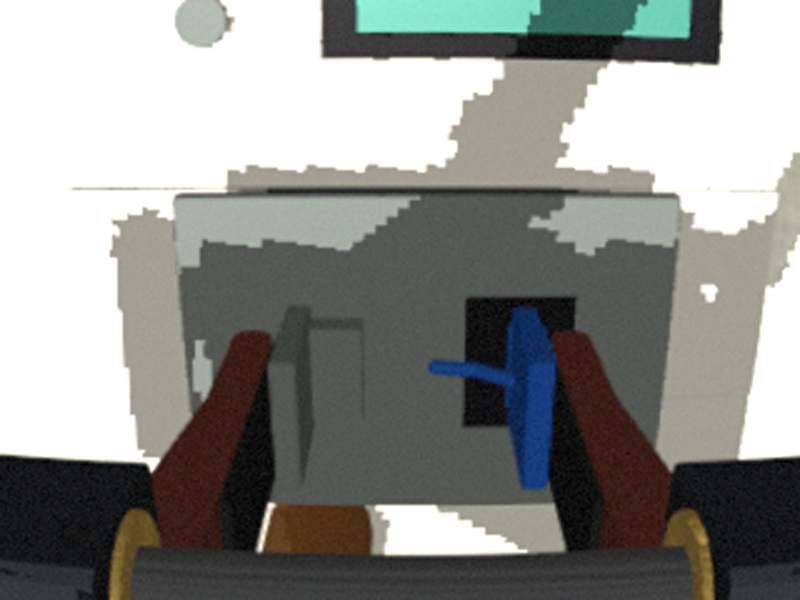

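The crop shows the cover hanging level between the pads, tab (530,400) and grip (290,400), with its skirt edge free of the well. I carry it to the tray.

apply_moves(moves=[0, 0, -0.6, 0, 0, 0, 4.94, 0, 0.3, -0.8, 0, 0, 0, 4.94, -0.1, 0.8, -0.6, 0, 0, 0, 4.94, -0.25, 1.5, 0, 0, 0, 0, 4.94, -0.4, 2.2, 0, 0, 0, 0, 4.94])

```text
time_s: 14.87
ee_pos: [500.7, -120.9, 121.3]
orientation: [-0.212, 3.133, -0.002]
ft_force: [-0.1, 0.6, -0.2]
width: 0.565
finger_force: 5.0
```

apply_moves(moves=[-0.45, 2.8, 0, 0, 0, 0, 4.94, -0.5, 3.0, 0, 0, 0, 0, 4.94, -0.5, 3.0, 0, 0, 0, 0, 4.94, -0.5, 3.0, 0, 0, 0, 0, 4.94, -0.5, 3.0, 0, 0, 0, 0, 4.94])

```text
time_s: 15.28
ee_pos: [504.3, 31.3, 120.9]
orientation: [-0.215, 3.133, 0.0]
ft_force: [1.3, -0.6, -1.3]
width: 0.561
finger_force: 5.0
```

apply_moves(moves=[-0.5, 3.0, 0, 0, 0, 0, 4.94, -0.5, 3.0, 0, 0, 0, 0, 4.94, -0.5, 2.8, 0, 0, 0, 0, 4.94, -0.4, 2.4, 0, 0, 0, 0, 4.94, -0.4, 2.0, 0, 0, 0, 0, 4.94])

```text
time_s: 15.7
ee_pos: [508.8, 165.8, 120.8]
orientation: [-0.217, 3.133, 0.001]
ft_force: [0.6, -0.6, -0.3]
width: 0.561
finger_force: 5.0
```

apply_moves(moves=[-0.3, 1.5, 0, 0, 0, 0, 4.94, -0.2, 0.9, 0, 0, 0, 0, 4.94, 0, 0.3, 0, 0, 0, 0, 4.94, 0, 0, 0, 0, 0, 0, 4.94, 0, 0, 0, 0, 0, 0, 4.94])

```text
time_s: 16.12
ee_pos: [510.5, 190.1, 120.1]
orientation: [-0.215, 3.134, -0.001]
ft_force: [0.4, 1.2, -1.6]
width: 0.562
finger_force: 5.0
```

Run:
```python
from h import *
np.set_printoptions(precision=1,suppress=True)
s=ctrl.get_state();print(s['ee_pos'],s['ft_force'],s['finger_force'],s['width'])
plan([511,190],12,np.radians(7.5))
im=ctrl.camera("wrist").astype(int);a=cv2.imread("pics/w6.png").astype(int)
print(meas(a),meas(im))
y=(im[...,2]>100)&(im[...,1]>80)&(im[...,0]<60)
yy,xx=np.nonzero(y);print(xx.min(),xx.max(),yy.min(),yy.max(),[wproj(np.array([px,py,15.]),s) for px,py in [(605.7,272.2),(592.5,96.3),(415.8,112),(430.6,288.2)]])
```

```text
[510.5 190.1 120.1] [ 0.4  1.2 -1.6] 5.044371038675308 0.5616943963533422
t 16.1167 shift cm [-0.1 -0.  10.8] turn z 0.33 tilt [ 0. -0. -1.] x [-1.  -0.1 -0. ] y [-0.1  1.  -0. ]
[(280, np.int64(364), np.int64(376)), (290, np.int64(363), np.int64(379)), (300, np.int64(346), np.int64(381)), (310, np.int64(362), np.int64(380)), (315, np.int64(367), np.int64(380))] [(280, np.int64(364), np.int64(373)), (290, np.int64(364), np.int64(375)), (300, np.int64(350), np.int64(381)), (310, np.int64(363), np.int64(380)), (315, np.int64(369), np.int64(380))]
214 461 104 384 [array([397.2, 340.3]), array([209.7, 304. ]), array([242.2, 103.4]), array([456.3, 153.8])]
```

apply_moves(moves=[0, 0, 1.0, 0, 0, 0, 4.94, 0, 0, 2.0, 0, 0, 0, 4.94, 0, 0, 2.5, 0, 0, 0, 4.94, 0, 0, 2.2, 0, 0, 0, 4.94, 0, 0, 1.3, 0, 0, 0, 4.94])

```text
time_s: 16.58
ee_pos: [509.0, 189.3, 26.3]
orientation: [0.213, -3.13, 0.002]
ft_force: [-0.5, -0.4, -2.1]
width: 0.561
finger_force: 5.0
```

apply_moves(moves=[0, 0, 0.6, 0, 0, 0, 4.94, 0, 0, 0.4, 0, 0, 0, 4.94, 0, 0, 0.2, 0, 0, 0, 4.94, 0, 0, 0, 0, 0, 0, 4.94, 0, 0, 0, 0, 0, 0, 4.94])

```text
time_s: 17.0
ee_pos: [511.3, 190.7, 19.3]
orientation: [-0.215, 3.132, 0.001]
ft_force: [0.4, -0.6, -0.7]
width: 0.559
finger_force: 5.0
```

apply_moves(moves=[0, 0, 0.06, 0, 0, 0, 4.94, 0, 0, 0.06, 0, 0, 0, 4.94, 0, 0, 0.06, 0, 0, 0, 4.94, 0, 0, 0, 0, 0, 0, 4.94, 0, 0, 0, 0, 0, 0, 4.94])

```text
time_s: 17.42
ee_pos: [510.5, 190.6, 16.2]
orientation: [-0.215, 3.134, -0.0]
ft_force: [0.0, 0.7, -2.0]
width: 0.562
finger_force: 5.0
```

apply_moves(moves=[0, 0, 0.15, 0, 0, 0, 4.94, 0, 0, 0.15, 0, 0, 0, 4.94, 0, 0, 0.15, 0, 0, 0, 4.94, 0, 0, 0.1, 0, 0, 0, 4.94, 0, 0, 0, 0, 0, 0, 4.94])

```text
time_s: 17.83
ee_pos: [510.3, 190.5, 10.2]
orientation: [0.215, -3.134, 0.0]
ft_force: [0.5, -0.8, -1.5]
width: 0.561
finger_force: 5.0
```

apply_moves(moves=[0, 0, 0.05, 0, 0, 0, 4.94, 0, 0, 0.05, 0, 0, 0, 4.94, 0, 0, 0.05, 0, 0, 0, 4.94, 0, 0, 0, 0, 0, 0, 4.94, 0, 0, 0, 0, 0, 0, 4.94])

```text
time_s: 18.25
ee_pos: [510.5, 190.5, 9.1]
orientation: [-0.215, 3.134, -0.0]
ft_force: [-0.7, -0.7, -0.7]
width: 0.564
finger_force: 5.0
```

apply_moves(moves=[0, 0, 0.05, 0, 0, 0, 4.94, 0, 0, 0.05, 0, 0, 0, 4.94, 0, 0, 0, 0, 0, 0, 4.94, 0, 0, 0, 0, 0, 0, 4.94, 0, 0, 0, 0, 0, 0, 4.94])

```text
time_s: 18.67
ee_pos: [510.5, 190.5, 8.2]
orientation: [-0.215, 3.134, -0.0]
ft_force: [-0.2, -0.1, -0.8]
width: 0.563
finger_force: 5.0
```

apply_moves(moves=[0, 0, 0.04, 0, 0, 0, 4.94, 0, 0, 0.04, 0, 0, 0, 4.94, 0, 0, 0, 0, 0, 0, 4.94, 0, 0, 0, 0, 0, 0, 4.94, 0, 0, 0, 0, 0, 0, 4.94])

```text
time_s: 19.08
ee_pos: [510.5, 190.5, 7.3]
orientation: [-0.215, 3.134, 0.0]
ft_force: [0.2, -0.1, -0.8]
width: 0.564
finger_force: 5.0
```

apply_moves(moves=[0, 0, 0.04, 0, 0, 0, 4.94, 0, 0, 0.04, 0, 0, 0, 4.94, 0, 0, 0, 0, 0, 0, 4.94, 0, 0, 0, 0, 0, 0, 4.94, 0, 0, 0, 0, 0, 0, 4.94])

```text
time_s: 19.5
ee_pos: [510.7, 190.5, 7.0]
orientation: [-0.215, 3.134, -0.0]
ft_force: [-1.8, -2.1, 3.7]
width: 0.561
finger_force: 5.5
```

Touchdown: +3.7 N at the expected height. I open slowly, keeping the grip finger in place, then withdraw.

apply_moves(moves=[0, 0.07, -0.03, 0, 0, 0, 5.1, 0, 0.1, -0.03, 0, 0, 0, 5.3, 0, 0.1, 0, 0, 0, 0, 5.5, 0, 0.05, 0, 0, 0, 0, 5.65, 0, 0, 0, 0, 0, 0, 5.8])

```text
time_s: 19.92
ee_pos: [510.0, 194.0, 6.9]
orientation: [0.215, -3.134, -0.0]
ft_force: [0.2, -0.5, -0.2]
width: 0.656
finger_force: 0.0
```

apply_moves(moves=[0, 0, 0, 0, 0, 0, 6.3, 0, 0, 0, 0, 0, 0, 6.8, 0, 0, 0, 0, 0, 0, 7.2, 0, 0, 0, 0, 0, 0, 7.2, 0, 0, 0, 0, 0, 0, 7.2])

```text
time_s: 20.33
ee_pos: [510.1, 193.7, 7.0]
orientation: [0.215, -3.134, 0.0]
ft_force: [0.6, -0.7, -0.2]
width: 0.821
finger_force: 0.0
```

apply_moves(moves=[0, 0, -0.5, 0, 0, 0, 7.2, 0, 0, -1.0, 0, 0, 0, 7.2, 0, 0, -2.0, 0, 0, 0, 7.2, 0, 0, -3.0, 0, 0, 0, 7.2, 0, 0, -3.0, 0, 0, 0, 7.2])

```text
time_s: 20.75
ee_pos: [509.5, 193.5, 103.4]
orientation: [0.215, -3.133, 0.0]
ft_force: [0.7, 0.4, 0.9]
width: 0.822
finger_force: 0.0
```

apply_moves(moves=[0, 0, -3.0, 0, 0, 0, 7.2, 0, 0, -2.0, 0, 0, 0, 7.2, 0, 0, 0, 0, 0, 0, 7.2, 0, 0, 0, 0, 0, 0, 7.2, 0, 0, 0, 0, 0, 0, 7.2])

```text
time_s: 21.17
ee_pos: [509.8, 193.6, 151.5]
orientation: [0.215, -3.133, 0.0]
ft_force: [-0.2, 0.6, 0.1]
width: 0.821
finger_force: 0.0
```

Run:
```python
from h import *
np.set_printoptions(precision=1,suppress=True)
s=ctrl.get_state();im=ctrl.camera("wrist");cv2.imwrite("pics/w7.png",im);print(s['ee_pos'],s['ft_force'],s['width'])
t=ctrl.camera("top");cv2.imwrite("pics/top1.png",t)
i=im.astype(int)
# grey plate inside the yellow tray
g=(abs(i[...,2]-i[...,0])<25).astype(np.uint8);g[:120]=0;g[360:]=0;g[:,:215]=0;g[:,455:]=0
n,l,st,ce=cv2.connectedComponentsWithStats(g);k=sorted(range(1,n),key=lambda j:-st[j][4])[:3];print(st[k],ce[k])
C=np.array([510.5,193.5,0]);y=7.6*np.pi/180;Rz=R.from_rotvec([0,0,y]).as_matrix()
print("expected corners",[wproj(C+Rz@[a,b,25.],s) for a,b in((-35,-50),(-35,50),(35,50),(35,-50))])
m=(i[...,0]>i[...,1]+25)&(i[...,0]>i[...,2]+30);yy,xx=np.nonzero(m);print("blue",xx.min(),xx.max(),yy.min(),yy.max(),"exp",[wproj(C+Rz@[a,28,53.],s) for a in(-13,13)])
a=cv2.imread("pics/top0.png");d=cv2.absdiff(a,t).max(2)
for n,(x0,y0,x1,y1) in dict(vial=(430,240,470,275),jar=(235,100,285,170),beaker=(340,120,405,180)).items(): print(n,(d[y0:y1,x0:x1]>40).mean())
```

```text
[509.8 193.6 151.5] [-0.2  0.6  0.1] 0.8210175615391566
[[  215   120   240   240 21895]
 [  267   186   115    77  8242]] [[344.9 274.7]
 [323.  223.6]]
expected corners [array([265.9, 185.9]), array([382.1, 186.4]), array([378.7, 263.1]), array([268.6, 262.6])]
blue 333 639 213 352 exp [array([359. , 218.4]), array([358.1, 249.5])]
vial 0.0
jar 0.0
beaker 0.0
```

The plate's outline, (267,186) to (382,263), matches the corners expected for a cover standing flat in the tray. The vial, jar and beaker have not moved.

```bash
python3 -c "
from h import *
print(ctrl.sign_off())"
```

```text
the job is handed in; nothing more can be done
None
```

I squeezed the tab in about 6.5 mm until the hook let go, lifted the cover off and set it upright in the yellow tray; the highest force I read between cover and housing was about 5 N, the vial, beaker and jar did not move, and I handed the job in at about 21 s.

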